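# Reset the tripped breaker in the bench power box

## Robot

A 7-joint arm with a two-finger parallel gripper is mounted at the origin on the work surface. World frame = base frame: x ahead of the robot, y to its left, z up, the work surface at z = 0. Lengths are in m, angles in rad, forces in N, time in s.
With the tool pointing down it reaches from about 0.4 to 0.85 m from the base axis. Payload 10.4 kg.
Tool frame: the origin (TCP) lies at the very end of the fingers, on their centre line; the grasp point (between the pads) lies 19 mm behind it (manip.grip_point_offset is the z of the grasp point in the tool frame, in m); z points along the fingers, y is the direction in which the jaws open and shut (so a half turn about z gives the same grasp; the last joint's range is limited). The gripper opens to 85 mm and grips with 20 to 120 N. Pads are 22 mm wide; open, the fingers measure 114 mm over their backs; the gripper's body (76 mm by 85 mm) begins 54 mm behind the grasp point. The pads swing forward as they close: fully open they stand 13 mm farther back than shut.
Start: joints at [-1.316, 0.332, -0.065, 1.46, 0.022, 1.35, -0.088], TCP at [0.171, 0.601, 0.231] pointing down, gripper open.
Joint ranges: [-2.6, 2.6], [-0.5, 2.12], [-1.47, 1.34], [0.16, 2.42], [-1.27, 4.41], [0.06, 2.06], [-2.6, 2.6]. Speed limits (rad/s): [2.22, 2.22, 2.79, 2.79, 3.14, 3.14, 3.14].

## Interface

Orientations are given as a unit quaternion [x, y, z, w].
In Python, from workcell import manip, camera, get_calibration, hand_in gives the robot as it stands.
- The arm moves only by the shell command python3 -m pendant 'ROWS' [FORCE]. ROWS is JSON, a list of rows, each a list of 5 numbers: the shift along the tool's x, y, z in units of 40 mm (1.0 is 40 mm), then the turn about the tool's z in units of 6 degrees (1.0 is 6 degrees), then the closure, from 0 (fully open) to 1 (shut). A call has 1 to 5 rows; each row is the pose to reach, as a shift and turn from the pose commanded when the call began, along the tool's axes at that moment; what a row does not reach only later rows make up. A row lasts 1/8 s, in which the tool goes at most 62.5 mm and 10.7 degrees, less where a joint would pass 70% of its speed; a pose out of reach is approached as far as the arm can. A call with a gripper value outside its range is refused whole. The fingers move at their own pace and stop on an object; FORCE is the grip in N (left out, the last holds). Time passes only in rows, so rows that repeat a pose let the fingers close. It gives the time, the measured TCP pose, the force and the opening at its end, in the units of the state.
- manip.get_obs(): the state, without advancing time (a new reading comes with each control period).
- camera(name): name is "side" or "top" or "wrist"; returns (picture, depth): 400x640x3 uint8, red, green, blue; 400x640 float32, m along the optical axis (not along the pixel's ray), 0 where there is no reading.
- get_calibration(name): a dict with "vfov" (degrees; the focal length in pixels is half the picture's height over the tangent of half this angle, whatever the lens; pixels are square), "cx", "cy" (the principal point, pixels), "distortion" ([k1, k2, p1, p2, k3] as OpenCV has them; the pictures are not rectified), "position" and "rotation" of the camera in the world. Camera axes: x right, y down, z forward; pixel columns grow to the right and rows downward; lengths in m; the calibration is good to about 2 mm. A picture is of the moment at which its call begins: read the wrist's pose just before it. get_calibration takes no time and is no camera call; for the wrist camera it gives the pose at the moment of the call.
- hand_in(): hands the job in, once; it reports no verdict.
The state is a dict: "clock": time; "joint_pos": joint angles; "joint_velocities": joint speeds; "tau": joint torques, N m; "position": TCP position; "ee_rot": TCP orientation; "ft_force": force on the tool from outside, world axes, zero at the start; "torque": the same for the moment, N m; "grip_width": opening from 0.0 (shut) to 1.0 (fully open).
Only numpy, scipy, OpenCV 4.12 (cv2) and the standard library are available. Lean on these libraries where they do the work, as an engineer would, in place of code of your own. Each camera call takes 0.05 s, during which the arm holds its last target.

## Task

One of the three breakers in the bench power box has tripped: its handle stands about midway while the other two lean fully to ON. Reset it by pushing its handle with the closed fingertips all the way to OFF, through the stiff last bit until it gives way and rests on its end stop, and then throw it fully ON; do not squeeze the handle or force it hard against its stops. Leave the other two breakers on and the things on the bench where they are, and finish by swinging the clear window cover fully shut.

Things in the scene. Friction and masses are not known exactly. Their poses are not given: they have to be found in the camera images.
- power_box: Grey bench power box, 250 (x) x 270 (y) x 150 mm high, fixed; sockets at its ends reach 175 mm either side of its centre, up to 105 mm high. Origin: centre of its underside; x points away from its near side, z up. The open well in its top (x -73 to +55 mm, y -100 to +100 mm, floor at 110 mm, rim at 150 mm) holds three breakers side by side, 60 mm apart.
- breaker_a: The tripped one: white three-pole breaker, fixed in one of the three places, its face 46 (x) x 54 (y) mm, looking up, 115 mm above the bench. Origin: centre of the face; axes as the box's. OFF is towards -x (green mark), ON towards +x (red mark). More than 35 N of contact force on it, squeezing included, damages it.
- handle_a (a joint): Its handle's angle from upright, rad: +0.60 ON (leans to +x), -0.60 OFF (to -x). Tripped it rests near +0.10, blocked towards ON until reset. 2 to 5 N towards OFF: at -0.10 it snaps over to -0.47, onto the reset latch; only 11 to 21 N moves it on, it gives way at about -0.53 and snaps to its stop at -0.60: reset. Then 6 to 12 N towards ON start it; past -0.10 it snaps to +0.60.
- handle_a_top (a point): Middle of the top edge of the tripped breaker's black handle: a plate 46 mm wide (y) and 8 mm thick, this edge 36 mm from its hinge, which lies 12 mm under the face; so 24 mm above the face when upright, about 18 mm above it when fully ON or OFF. Pushing low on it takes more force than near its top.
- breaker_b: Second breaker, same make, its handle ON. Origin: centre of its face. Must stay on.
- handle_b (a joint): Its handle's angle from ON, rad: 0 fully ON, -1.20 fully OFF.
- breaker_c: Third breaker, same make, its handle ON. Origin: centre of its face. Must stay on.
- handle_c (a joint): Its handle's angle from ON, rad: 0 fully ON, -1.20 fully OFF.
- window (a joint): Opening angle of the clear window cover over the well, rad: 0 shut (lying flat on the rim), 1.57 upright, up to 2.25 leaning back over the far side. A 4 mm clear plate (6 mm at its grey free edge), 216 mm wide (y), reaching 140 mm from its hinge. The stiff hinge holds it wherever it is left; 1 to 2 N at the free edge move it.
- window_hinge (a point): Middle of the window's hinge line, at the underside of the plate; it runs along the box's y axis on the far rim, 62 mm from the box's centre in +x, 150 mm above the bench. Shut, the plate runs from here towards -x.
- window_edge (a point): Middle of the window's free edge.
- multimeter: Yellow hand multimeter lying on the bench, 150 x 78 x 36 mm. Origin: centre of its underside. Leave it alone.
- screwdriver: Screwdriver with an orange handle, about 200 mm long, lying on the bench. Leave it alone.
- tape_roll: Blue roll of insulating tape lying flat, 72 mm across, 19 mm high. Origin: centre of its underside. Leave it alone.

How it is judged:
By the outcome, as a careful person would: the job done as asked, in the order asked, and still so for the second after the job is handed in, with the robot touching nothing.
It also fails if it takes over 51 s, if anything falls off the work surface, if the arm or the gripper's body presses on something with over 40 N, if the wrist force passes 120 N, or if a joint passes its speed limit or range.

## Working session

There is one attempt and no reset: what is moved stays moved. The work goes in short steps, Python scripts to look and compute and a shell command to move; the robot and the scene stay as the last step left them, time stands still between calls to the robot, and variables do not carry over. Pictures are saved under pics/ and viewed, and the job is handed in when it is done.

```bash
mkdir -p pics; ls; python3 - <<'E'
from workcell import manip, camera, get_calibration
import cv2
o=manip.get_obs();print(o)
print(manip.grip_point_offset)
for n in ["side","top","wrist"]:
    print(n,get_calibration(n))
    p,d=camera(n);cv2.imwrite(f"pics/{n}0.png",p[:,:,::-1])
    import numpy as np; np.save(f"pics/{n}0d.npy",d)
E
```

```text
pics
{'clock': 0.0, 'joint_pos': array([-1.31558146,  0.33285074, -0.06472262,  1.46096445,  0.02158389,
        1.34991939, -0.08850659]), 'joint_velocities': array([-0.00036196, -0.0014036 , -0.00184644, -0.00056295, -0.00055235,
        0.00057749, -0.00048835]), 'tau': array([ 1.92043453e-04, -6.25455737e+01,  4.93271649e-02, -3.91583776e+01,
        1.62000430e-02,  1.00200501e-02, -3.72182797e-05]), 'position': array([0.17128971, 0.60066068, 0.23051815]), 'ee_rot': array([ 1.38444910e-01,  9.90369872e-01, -7.19385482e-04, -7.71313377e-05]), 'ft_force': array([-0.61205534,  0.36600437,  0.53549373]), 'torque': array([ 0.01725896, -0.01941161, -0.00426077]), 'grip_width': 1.0006748556222376}
-0.0187
side {'vfov': 55.170066521286806, 'cx': 317.9261524854473, 'cy': 197.69689663254618, 'distortion': array([-0.08540634,  0.        ,  0.        ,  0.        ,  0.        ]), 'position': array([ 0.48073247, -0.56320315,  0.76039903]), 'rotation': array([ 0.93305603, -0.06926275,  0.02186842, -0.35232213])}
top {'vfov': 47.50531866785288, 'cx': 321.11137967841995, 'cy': 205.4940801143136, 'distortion': array([-0.0838011,  0.       ,  0.       ,  0.       ,  0.       ]), 'position': array([0.43652835, 0.01513016, 1.22454785]), 'rotation': array([-0.70396475,  0.70734331, -0.0490883 ,  0.04110241])}
wrist {'vfov': 71.08374654728534, 'cx': 316.6977758674039, 'cy': 198.15419443450565, 'distortion': array([-0.00758324,  0.        ,  0.        ,  0.        ,  0.        ]), 'position': array([0.09303912, 0.62250644, 0.37320422]), 'rotation': array([0.7877565 , 0.59436211, 0.09734622, 0.12921718])}
```

View pics/side0.png

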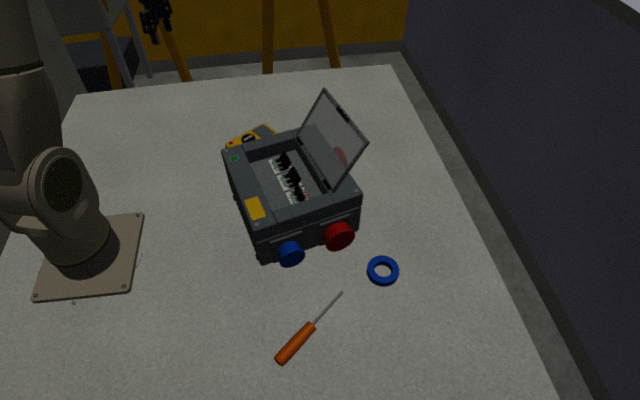

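View pics/top0.png

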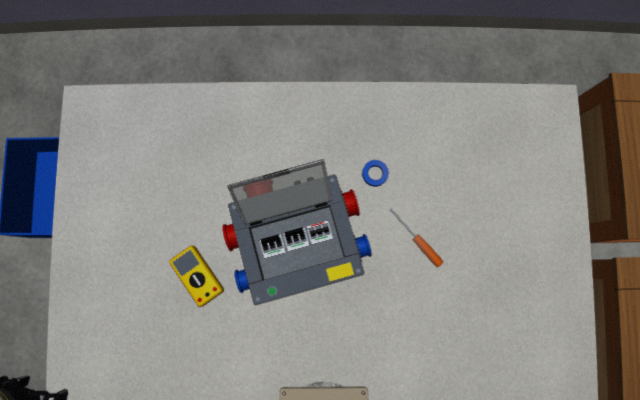

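View pics/wrist0.png

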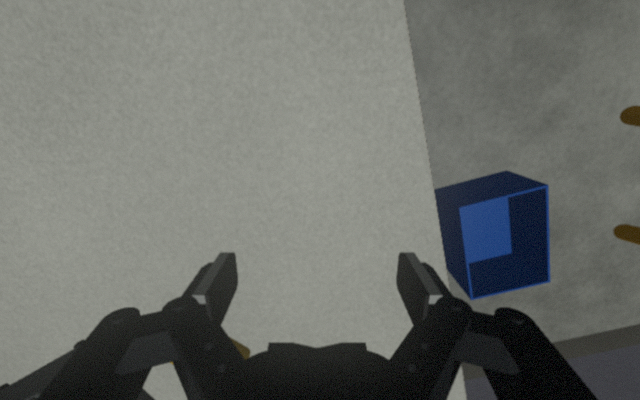

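```bash
cat > h.py <<'E'
import numpy as np, cv2
from scipy.spatial.transform import Rotation as R
from workcell import manip, camera, get_calibration
def K(c):
    f=200/np.tan(np.radians(c['vfov'])/2); return np.array([[f,0,c['cx']],[0,f,c['cy']],[0,0,1.]])
def ray(c,uv):
    u=cv2.undistortPoints(np.array(uv,float).reshape(-1,1,2),K(c),np.array(c['distortion'])).reshape(-1,2)
    d=np.c_[u,np.ones(len(u))]; return R.from_quat(c['rotation']).apply(d)
def onz(c,uv,z):
    d=ray(c,uv); p=np.array(c['position']); return p+d*((z-p[2])/d[:,2])[:,None]
def proj(c,X):
    q=R.from_quat(c['rotation']).inv().apply(np.array(X,float).reshape(-1,3)-c['position'])
    return cv2.projectPoints(q,np.zeros(3),np.zeros(3),K(c),np.array(c['distortion']))[0].reshape(-1,2)
E
python3 - <<'E'
import cv2
for n,(x0,y0,x1,y1) in dict(top=(210,150,380,310),side=(210,80,380,270)).items():
    p=cv2.imread(f"pics/{n}0.png")[y0:y1,x0:x1]
    p=cv2.convertScaleAbs(p,alpha=1.6,beta=20)
    f=min(800/(x1-x0),600/(y1-y0)); f=int(f*10)/10;print(n,f)
    cv2.imwrite(f"pics/{n}0z.png",cv2.resize(p,None,fx=f,fy=f,interpolation=cv2.INTER_CUBIC))
E
```

```text
top 3.7
side 3.1
```

View pics/top0z.png

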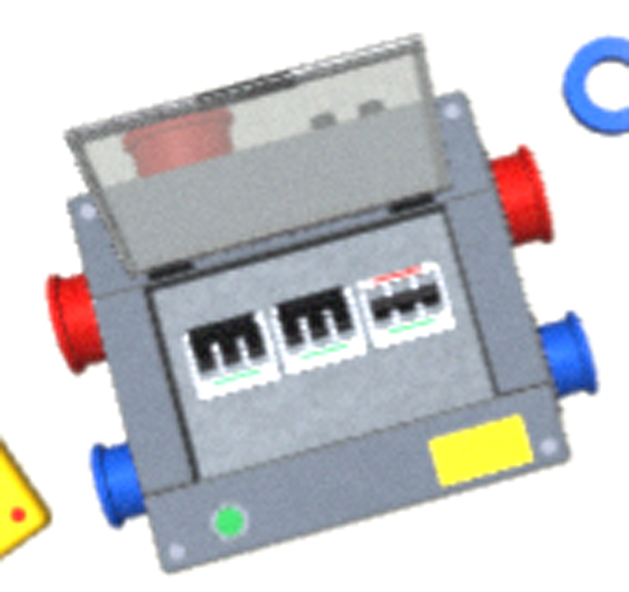

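View pics/side0z.png

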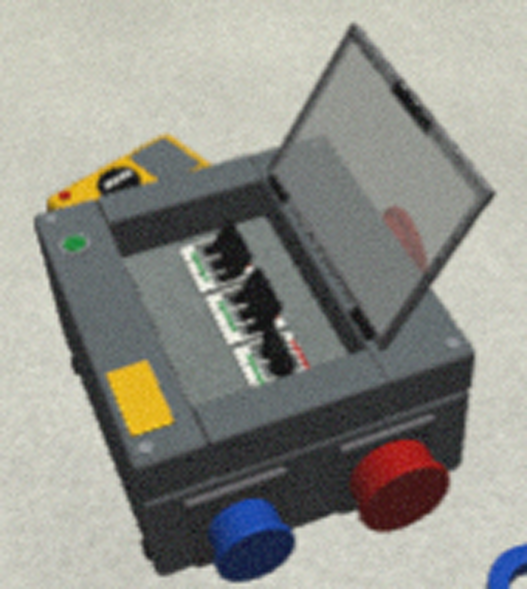

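```bash
cat > m.py <<'E'
from h import *
c=get_calibration("top")
z=lambda L:[(210+x/3.7-.37,150+y/3.7-.37) for x,y in L]
P=onz(c,z([(165,572),(570,460),(463,92),(70,200)]),.15);print(P.round(4))
print([np.linalg.norm(P[i]-P[(i+1)%4]).round(4) for i in range(4)],"expect .27 .25; centre",P.mean(0))
ex=(P[2]-P[1]+P[3]-P[0])[:2];yaw=np.arctan2(ex[1],ex[0]);ey=(P[0]-P[1]+P[3]-P[2])[:2];print("yaw",yaw,np.arctan2(ey[1],ey[0])-np.pi/2)
# saturated colour marks
p=cv2.imread("pics/top0.png")
img=cv2.convertScaleAbs(p,alpha=1.6,beta=20)
hsv=cv2.cvtColor(img[150:310,210:380],cv2.COLOR_BGR2HSV)
B=onz(c,z([(360,282),(437,262),(455,328),(378,348)]),.115)
print(B.round(4),B.mean(0),[np.linalg.norm(B[i]-B[(i+1)%4]).round(4) for i in range(4)])
B=onz(c,z([(184,331),(262,312),(282,380),(200,400)]),.115);print(B.mean(0))
C=P.mean(0)
Rm=lambda v:np.array([np.cos(yaw)*v[0]-np.sin(yaw)*v[1],np.sin(yaw)*v[0]+np.cos(yaw)*v[1]])
# window edge rays: top & side triangulate
cs=get_calibration("side")
s=lambda L:[(210+x/3.1-.34,80+y/3.1-.34) for x,y in L]
def tri(a,b):
    d1=ray(c,[a])[0];d2=ray(cs,[b])[0];p1,p2=c['position'],cs['position']
    A=np.c_[d1,-d2];t=np.linalg.lstsq(A,p2-p1,rcond=None)[0];return (p1+t[0]*d1+p2+t[1]*d2)/2,np.linalg.norm(p1+t[0]*d1-p2-t[1]*d2)
for a,b in [((68,133),(352,27)),((421,38),(490,192))]: print("win",tri(z([a])[0],s([b])[0]))
for a,b in [((165,572),(135,468)),((570,460),(472,350)),((463,92),(472,350)),((570,460),(135,468))]: print("corner",tri(z([a])[0],s([b])[0]))
E
python3 m.py
```

```text
[[ 0.3432  0.1596  0.15  ]
 [ 0.412  -0.0965  0.15  ]
 [ 0.6495 -0.0307  0.15  ]
 [ 0.5797  0.2236  0.15  ]]
[np.float64(0.2652), np.float64(0.2464), np.float64(0.2637), np.float64(0.2449)] expect .27 .25; centre [0.4960979  0.06402972 0.15      ]
yaw 0.2672395351184548 0.2651296438179356
[[ 0.5288  0.0372  0.115 ]
 [ 0.5419 -0.0139  0.115 ]
 [ 0.4981 -0.0254  0.115 ]
 [ 0.4852  0.0254  0.115 ]] [0.51349949 0.00581966 0.115     ] [np.float64(0.0527), np.float64(0.0453), np.float64(0.0524), np.float64(0.0452)]
[0.48053469 0.1215139  0.115     ]
win (array([0.60247458, 0.2035569 , 0.26386241]), np.float64(0.0024472968601061346))
win (array([ 0.65841079, -0.00154806,  0.26661585]), np.float64(0.00012812874379459525))
corner (array([ 0.33851379,  0.21547498, -0.25966756]), np.float64(0.06149365835697317))
corner (array([ 0.5141574 , -0.1135633 ,  0.27872282]), np.float64(0.20759199951016016))
corner (array([ 0.64939358, -0.03068599,  0.14974134]), np.float64(0.00029944842819358943))
corner (array([ 0.41294357, -0.09652629,  0.1483064 ]), np.float64(0.0019862410059970745))
```

```bash
python3 -m pendant '[[-12.8,-11.6,-0.5,-5.2,1],[-12.8,-11.6,-0.5,-5.2,1],[-12.8,-11.6,-0.5,-5.2,1],[-12.8,-11.6,-0.5,-5.2,1],[-12.8,-11.6,-0.5,-5.2,1]]' 20
cat >> h.py <<'E'
C=np.array([.496,.064]);YAW=.2662
EX=np.array([np.cos(YAW),np.sin(YAW)]);EY=np.array([-EX[1],EX[0]])
def st():
    o=manip.get_obs();d=o['position'][:2]-C
    print("t",round(o['clock'],3),"box",[round(1000*v,1) for v in(d@EX,d@EY,o['position'][2])],"F box",[round(v,1) for v in (o['ft_force'][:2]@EX,o['ft_force'][:2]@EY,o['ft_force'][2])],"g",round(o['grip_width'],2))
    return o
def to(bx,by,z,yaw=YAW):
    "units for a move to box x,y and z (mm)"
    o=st();M=R.from_quat(o['ee_rot']).as_matrix()
    w=np.r_[C+EX*bx/1000+EY*by/1000,z/1000]-o['position']
    a=np.arctan2(-M[1,0],-M[0,0])-yaw   # tool x should be box -x
    print("units",(M.T@w/.04).round(3),"turn",round(np.degrees(a)/6,3),"tilt",np.degrees(np.arccos(-M[2,2])).round(2))
E
python3 -c "
from h import *
to(25,-60,250)"
```

```text
clock: 0.78
position: [0.337, 0.3343, 0.2404]
ee_rot: [-0.133, 0.991, 0.0, 0.0]
ft_force: [0.8, 0.2, 0.3]
grip_width: -0.0
t 0.775 box [np.float64(-82.3), np.float64(302.6), np.float64(240.4)] F box [np.float64(0.8), np.float64(-0.1), np.float64(0.3)] g -0.0
units [-2.679 -9.067 -0.243] turn 0.004 tilt 0.02
```

```bash
python3 -m pendant '[[-2.68,-9.07,-0.24,0,1],[-2.68,-9.07,-0.24,0,1],[-2.68,-9.07,-0.24,0,1],[-2.68,-9.07,-0.24,0,1],[-2.68,-9.07,-0.24,0,1]]'
python3 -m pendant '[[0,-1.3,0,0,1],[0,-1.3,0,0,1]]'
python3 - <<'E'
from h import *
to(25,-60,250)
c=get_calibration("wrist");p,d=camera("wrist");cv2.imwrite("pics/w1.png",p[:,:,::-1]);np.save("pics/w1d.npy",d)
import json;json.dump({k:np.array(v).tolist() for k,v in c.items()},open("pics/w1.json","w"))
E
```

```text
clock: 1.4
position: [0.5012, 0.0688, 0.2484]
ee_rot: [-0.133, 0.991, 0.0, 0.0]
ft_force: [1.2, 0.5, 0.5]
grip_width: 0.002
clock: 1.65
position: [0.5147, 0.0159, 0.2482]
ee_rot: [-0.129, 0.992, -0.001, -0.0]
ft_force: [0.1, 0.8, -0.2]
grip_width: -0.002
t 1.65 box [np.float64(5.4), np.float64(-51.4), np.float64(248.2)] F box [np.float64(0.3), np.float64(0.8), np.float64(-0.2)] g -0.0
units [-0.491 -0.213 -0.045] turn -0.064 tilt 0.07
```

View pics/w1.png

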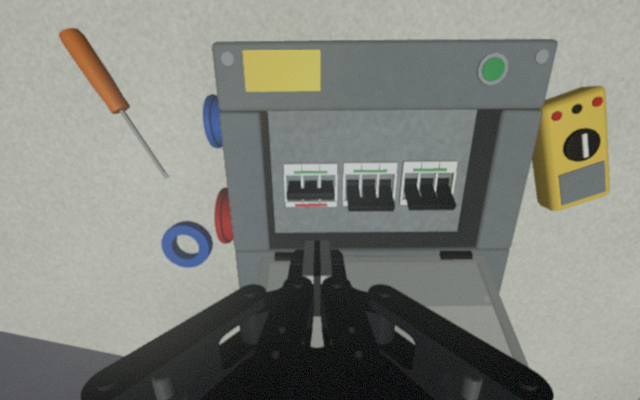

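```bash
python3 - <<'E'
from h import *
import json
c=json.load(open("pics/w1.json"))
p=cv2.imread("pics/w1.png")[140:260,260:480]
cv2.imwrite("pics/w1z.png",cv2.resize(p,None,fx=3.6,fy=3.6,interpolation=cv2.INTER_CUBIC))
def b(uv,z):
    P=onz(c,uv,z)[:,:2]-C; return (np.c_[P@EX,P@EY]*1000).round(1).tolist()
print("faceA",b([(285,164),(337,164),(338,207),(286,207)],.115))
print("faceC",b([(404,161),(457,161)],.115))
print("box near corners",b([(214,42),(556,40)],.15),"well near",b([(266,110),(504,110)],.15))
E
```

```text
faceA [[-19.5, -83.9], [-19.2, -31.9], [26.6, -30.2], [26.3, -84.8]]
faceC [[-21.8, 34.7], [-21.4, 87.7]]
box near corners [[-122.0, -130.2], [-121.9, 132.2]] well near [[-71.8, -93.5], [-70.7, 102.4]]
```

View pics/w1z.png

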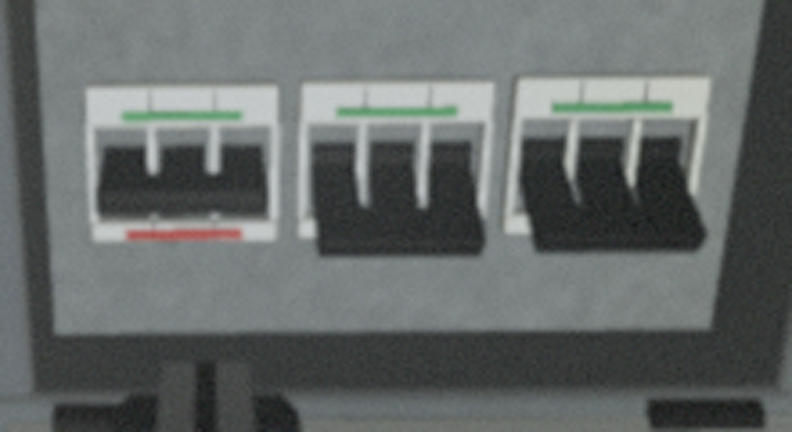

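```bash
python3 -m pendant '[[-0.6,-0.15,0,0,1],[-0.6,-0.15,0,0,1],[-0.6,-0.15,0,0,1]]'
python3 - <<'E'
from h import *
to(30,-58.5,130)
E
```

```text
clock: 2.08
position: [0.5384, 0.022, 0.248]
ee_rot: [-0.134, 0.991, 0.0, -0.0]
ft_force: [-0.6, 0.1, 0.2]
grip_width: 0.001
t 2.075 box [np.float64(29.9), np.float64(-51.7), np.float64(248.0)] F box [np.float64(-0.5), np.float64(0.3), np.float64(0.2)] g 0.0
units [-0.005 -0.171  2.95 ] turn 0.018 tilt 0.05
```

```bash
python3 -m pendant '[[0,-0.17,1,0,1],[0,-0.17,2,0,1],[0,-0.17,2.6,0,1],[0,-0.17,2.95,0,1],[0,-0.17,2.95,0,1]]'
python3 - <<'E'
from h import *
to(20,-58.5,130)
p,d=camera("side");cv2.imwrite("pics/s2.png",cv2.resize(cv2.convertScaleAbs(p[80:270,210:380,::-1],alpha=1.6,beta=20),None,fx=3.1,fy=3.1,interpolation=cv2.INTER_CUBIC))
p,d=camera("wrist");cv2.imwrite("pics/w2.png",p[:,:,::-1])
E
```

```text
clock: 2.7
position: [0.5402, 0.0148, 0.13]
ee_rot: [-0.133, 0.991, 0.0, -0.001]
ft_force: [-1.1, -0.0, 0.5]
grip_width: 0.0
t 2.7 box [np.float64(29.7), np.float64(-59.1), np.float64(130.0)] F box [np.float64(-1.1), np.float64(0.3), np.float64(0.5)] g 0.0
units [ 0.243  0.015 -0.001] turn 0.009 tilt 0.06
```

View pics/s2.png

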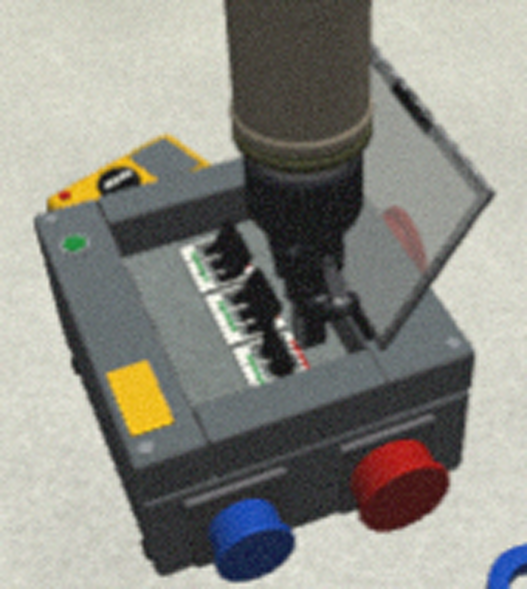

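View pics/w2.png

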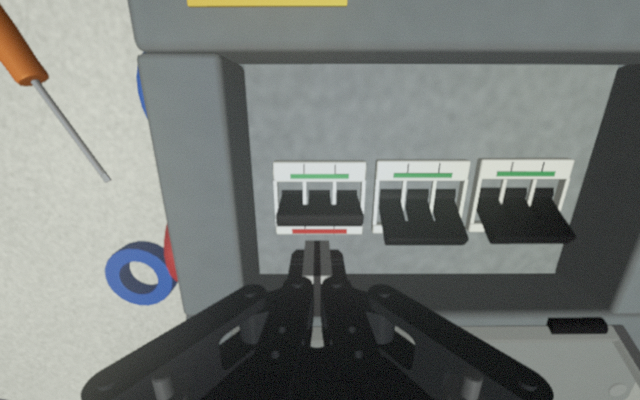

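```bash
python3 -m pendant '[[0.15,0.01,0,0,1],[0.25,0.01,0,0,1],[0.32,0.01,0,0,1]]'; python3 -c "
from h import *
st()"; python3 -m pendant '[[0.05,0,0,0,1],[0.1,0,0,0,1],[0.15,0,0,0,1],[0.2,0,0,0,1]]'; python3 -c "
from h import *
st()"
```

```text
clock: 3.18
position: [0.529, 0.0116, 0.1311]
ee_rot: [-0.133, 0.991, 0.0, 0.001]
ft_force: [3.1, 1.6, 2.9]
grip_width: 0.0
t 3.175 box [np.float64(18.1), np.float64(-59.2), np.float64(131.1)] F box [np.float64(3.4), np.float64(0.7), np.float64(2.9)] g 0.0
clock: 3.68
position: [0.52, 0.0093, 0.1299]
ee_rot: [-0.133, 0.991, -0.0, -0.001]
ft_force: [0.2, 0.2, 0.3]
grip_width: -0.001
t 3.675 box [np.float64(8.8), np.float64(-59.1), np.float64(129.9)] F box [np.float64(0.2), np.float64(0.1), np.float64(0.3)] g -0.0
```

```bash
S='from h import *
st()'; for i in 1; do python3 -m pendant '[[0.05,0,0,0,1],[0.08,0,0,0,1]]' >/dev/null; python3 -c "$S"; done
python3 -m pendant '[[0.03,0,0,0,1],[0.03,0,0,0,1]]' >/dev/null; python3 -c "$S"
```

```text
t 3.925 box [np.float64(6.0), np.float64(-59.2), np.float64(130.2)] F box [np.float64(-0.6), np.float64(0.9), np.float64(-0.6)] g 0.0
t 4.175 box [np.float64(4.9), np.float64(-59.1), np.float64(130.3)] F box [np.float64(-0.1), np.float64(-0.1), np.float64(-0.7)] g -0.0
```

```bash
S='from h import *
st()'; python3 -m pendant '[[0.03,0,0,0,1],[0.03,0,0,0,1]]' >/dev/null; python3 -c "$S"
python3 -m pendant '[[0.03,0,0,0,1],[0.03,0,0,0,1]]' >/dev/null; python3 -c "$S"
```

```text
t 4.425 box [np.float64(3.7), np.float64(-59.2), np.float64(130.3)] F box [np.float64(0.7), np.float64(-0.1), np.float64(-0.0)] g -0.0
t 4.675 box [np.float64(2.5), np.float64(-59.2), np.float64(130.3)] F box [np.float64(1.3), np.float64(-0.5), np.float64(-0.3)] g 0.0
```

```bash
S='from h import *
st()'; python3 -m pendant '[[0.03,0,0,0,1],[0.03,0,0,0,1]]' >/dev/null; python3 -c "$S"
python3 -c "
from h import *
p,d=camera('wrist');cv2.imwrite('pics/w3.png',cv2.resize(p[130:280,240:480,::-1],None,fx=3.2,fy=3.2,interpolation=cv2.INTER_CUBIC))"
```

```text
t 4.925 box [np.float64(1.8), np.float64(-59.1), np.float64(130.5)] F box [np.float64(2.2), np.float64(0.0), np.float64(-0.5)] g -0.0
```

View pics/w3.png

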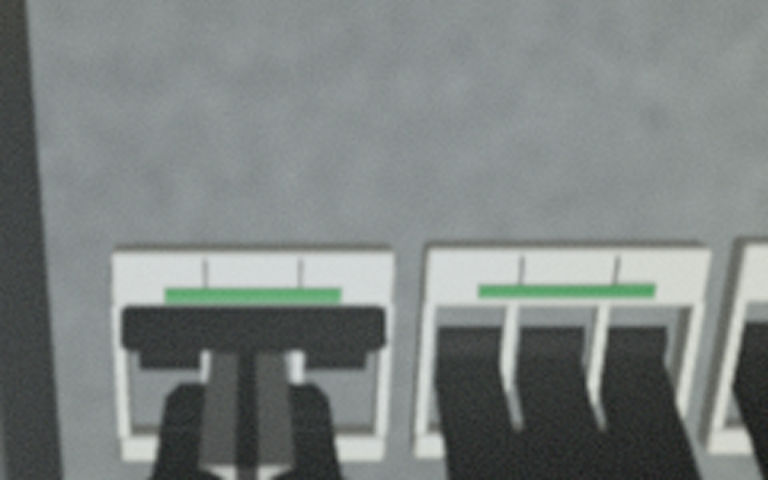

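```bash
S='from h import *
st()'; for k in 1 ; do python3 -m pendant '[[0.03,0,0,0,1],[0.03,0,0,0,1]]' >/dev/null; python3 -c "$S"
python3 -m pendant '[[0.03,0,0,0,1],[0.03,0,0,0,1]]' >/dev/null; python3 -c "$S"; done
```

```text
t 5.225 box [np.float64(1.1), np.float64(-59.1), np.float64(130.7)] F box [np.float64(5.3), np.float64(-1.0), np.float64(-0.2)] g -0.0
t 5.475 box [np.float64(0.6), np.float64(-59.1), np.float64(131.0)] F box [np.float64(8.3), np.float64(0.7), np.float64(-0.9)] g -0.0
```

```bash
S='from h import *
st()'; python3 -m pendant '[[0.03,0,0.01,0,1],[0.03,0,0.01,0,1]]' >/dev/null; python3 -c "$S"
python3 -m pendant '[[0.03,0,0,0,1],[0.03,0,0,0,1]]' >/dev/null; python3 -c "$S"
python3 -m pendant '[[0.03,0,0,0,1],[0.03,0,0,0,1]]' >/dev/null; python3 -c "$S"
```

```text
t 5.725 box [np.float64(0.2), np.float64(-59.1), np.float64(130.9)] F box [np.float64(11.2), np.float64(-0.9), np.float64(-0.7)] g -0.0
t 5.975 box [np.float64(-0.3), np.float64(-59.0), np.float64(131.3)] F box [np.float64(12.2), np.float64(0.6), np.float64(-1.4)] g -0.0
t 6.225 box [np.float64(-1.1), np.float64(-59.0), np.float64(131.5)] F box [np.float64(13.1), np.float64(0.1), np.float64(-2.1)] g -0.0
```

```bash
S='from h import *
st()'; python3 -m pendant '[[0.03,0,0.02,0,1],[0.03,0,0.02,0,1]]' >/dev/null; python3 -c "$S"
python3 -m pendant '[[0.03,0,0,0,1],[0.03,0,0,0,1]]' >/dev/null; python3 -c "$S"
```

```text
t 6.475 box [np.float64(-2.9), np.float64(-59.1), np.float64(130.6)] F box [np.float64(11.5), np.float64(-0.1), np.float64(1.5)] g -0.0
t 6.725 box [np.float64(-3.2), np.float64(-59.0), np.float64(130.9)] F box [np.float64(14.6), np.float64(-0.4), np.float64(-0.1)] g -0.0
```

```bash
S='from h import *
st()'; python3 -m pendant '[[-0.4,0,0,0,1],[-0.4,0,0,0,1],[-0.4,0,0,0,1]]' >/dev/null; python3 -c "$S
c=get_calibration('wrist');p,d=camera('wrist');cv2.imwrite('pics/w4.png',cv2.resize(p[130:280,240:480,::-1],None,fx=3.2,fy=3.2,interpolation=cv2.INTER_CUBIC))"
```

```text
t 7.1 box [np.float64(8.1), np.float64(-59.3), np.float64(128.7)] F box [np.float64(-0.2), np.float64(-0.2), np.float64(-0.0)] g 0.0
```

View pics/w4.png

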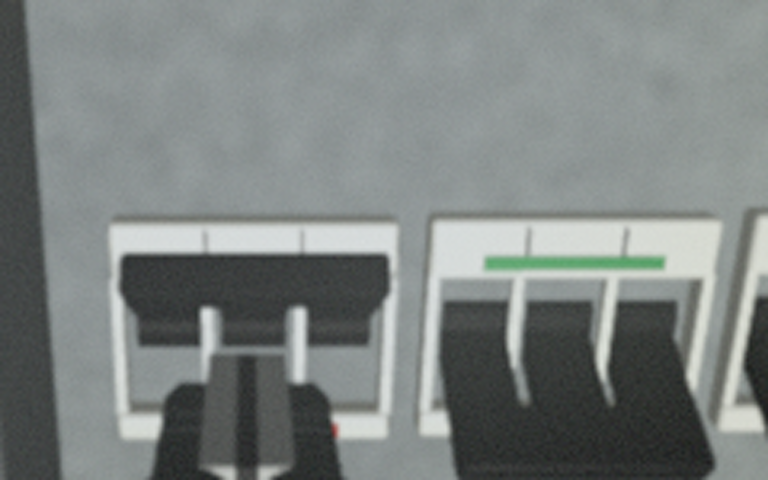

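```bash
python3 -c "
from h import *
c=get_calibration('wrist')
for n,x,z in [('face',-23,115),('-.6',-23.6,130.4),('-.47',-19.9,133.3)]:
  for h in (2.5,):
    P=np.r_[C+EX*(x+h)/1000+EY*-.058,z/1000]; print(n,(proj(c,P)[0]-[240,130])*3.2)
to(-44,-59,165)
"
```

```text
face [257.42205901 219.61999763]
-.6 [258.67534306 245.61880898]
-.47 [258.83221013 272.58477637]
t 7.15 box [np.float64(8.1), np.float64(-59.3), np.float64(128.8)] F box [np.float64(0.6), np.float64(-0.5), np.float64(-0.6)] g 0.0
units [ 1.305  0.007 -0.904] turn 0.002 tilt 0.06
```

```bash
S='from h import *
to(-44,-59,122)'; python3 -m pendant '[[0,0,-1,0,1],[1.3,0,-1,0,1],[1.3,0,-1,0,1],[1.3,0,-0.5,0,1],[1.3,0,0,0,1]]' >/dev/null; python3 -c "$S"
```

```text
t 7.775 box [np.float64(-42.8), np.float64(-59.1), np.float64(128.7)] F box [np.float64(1.0), np.float64(-0.3), np.float64(-0.6)] g -0.0
units [0.03  0.002 0.168] turn 0.006 tilt 0.06
```

```bash
S='from h import *
st()'; python3 -m pendant '[[0,0,0.15,0,1],[-0.1,0,0.15,0,1],[-0.2,0,0.15,0,1]]' >/dev/null; python3 -c "$S"
python3 -m pendant '[[-0.05,0,0,0,1],[-0.05,0,0,0,1]]' >/dev/null; python3 -c "$S"
python3 -m pendant '[[-0.05,0,0,0,1],[-0.05,0,0,0,1]]' >/dev/null; python3 -c "$S"
```

```text
t 8.15 box [np.float64(-34.2), np.float64(-59.2), np.float64(123.7)] F box [np.float64(0.5), np.float64(0.0), np.float64(0.4)] g -0.0
t 8.4 box [np.float64(-32.7), np.float64(-59.2), np.float64(123.3)] F box [np.float64(0.4), np.float64(-0.3), np.float64(-0.1)] g -0.01
t 8.65 box [np.float64(-31.7), np.float64(-59.2), np.float64(122.9)] F box [np.float64(-4.9), np.float64(-1.2), np.float64(3.8)] g -0.0
```

```bash
S='from h import *
st()'; for k in 1; do python3 -m pendant '[[-0.06,0,0,0,1],[-0.06,0,0,0,1]]' >/dev/null; python3 -c "$S"
python3 -m pendant '[[-0.06,0,0,0,1],[-0.06,0,0,0,1]]' >/dev/null; python3 -c "$S"
python3 -m pendant '[[-0.06,0,0,0,1],[-0.06,0,0,0,1]]' >/dev/null; python3 -c "$S"; done
```

```text
t 8.9 box [np.float64(-30.9), np.float64(-59.3), np.float64(122.6)] F box [np.float64(-12.9), np.float64(0.1), np.float64(9.0)] g 0.0
t 9.15 box [np.float64(-27.7), np.float64(-59.4), np.float64(122.8)] F box [np.float64(-8.1), np.float64(-0.6), np.float64(5.4)] g -0.0
t 9.4 box [np.float64(-24.6), np.float64(-59.4), np.float64(123.0)] F box [np.float64(-6.4), np.float64(0.0), np.float64(4.6)] g -0.01
```

```bash
S='from h import *
st()'; for k in 1; do python3 -m pendant '[[-0.06,0,0,0,1],[-0.06,0,0,0,1]]' >/dev/null; python3 -c "$S"
python3 -m pendant '[[-0.06,0,0,0,1],[-0.06,0,0,0,1]]' >/dev/null; python3 -c "$S"
python3 -m pendant '[[-0.06,0,0,0,1],[-0.06,0,0,0,1]]' >/dev/null; python3 -c "$S"; done
```

```text
t 9.65 box [np.float64(-21.6), np.float64(-59.3), np.float64(123.1)] F box [np.float64(-2.2), np.float64(-0.7), np.float64(2.9)] g 0.0
t 9.9 box [np.float64(-18.6), np.float64(-59.2), np.float64(123.1)] F box [np.float64(-1.2), np.float64(0.1), np.float64(1.6)] g -0.0
t 10.15 box [np.float64(-16.1), np.float64(-59.0), np.float64(123.1)] F box [np.float64(0.0), np.float64(-0.4), np.float64(0.2)] g -0.01
```

Snapped over; back off and look.

```bash
S='from h import *
st()'; python3 -m pendant '[[0.25,0,-1,0,1],[0.25,0,-2,0,1],[0.25,0,-3,0,1],[0.25,0,-3.5,0,1]]' >/dev/null;  python3 -c "$S
p,d=camera('wrist');cv2.imwrite('pics/w5.png',p[:,:,::-1])
p,d=camera('top');cv2.imwrite('pics/t5.png',cv2.resize(cv2.convertScaleAbs(p[150:310,210:380,::-1],alpha=1.6,beta=20),None,fx=3.7,fy=3.7,interpolation=cv2.INTER_CUBIC))"
```

```text
t 10.65 box [np.float64(-25.8), np.float64(-59.2), np.float64(265.4)] F box [np.float64(-0.4), np.float64(0.4), np.float64(-1.1)] g 0.0
```

View pics/w5.png

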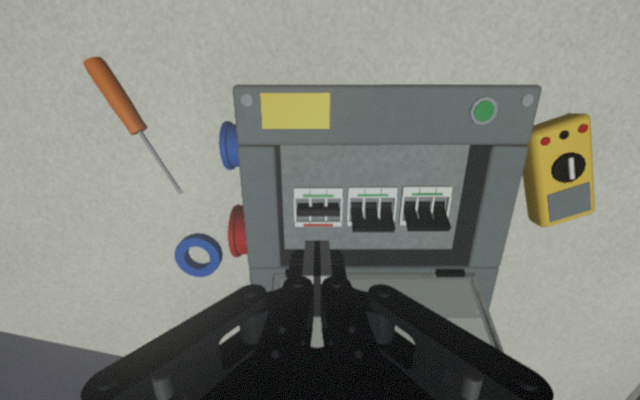

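View pics/t5.png

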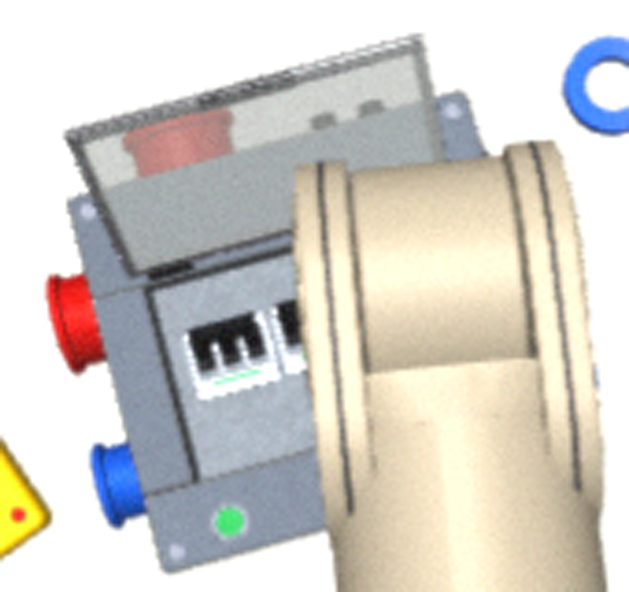

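```bash
python3 -c "
from h import *
c=get_calibration('wrist')
p=cv2.imread('pics/w5.png')[170:260,270:470]
cv2.imwrite('pics/w5z.png',cv2.resize(p,None,fx=4,fy=4,interpolation=cv2.INTER_CUBIC))
for th in (-.6,-.47,-.1,0,.1,.2,.6):
  r=[]
  for s in(-4,4):
    x=36*np.sin(th)+s*np.cos(th);z=103+36*np.cos(th)-s*np.sin(th)
    r.append(((proj(c,np.r_[C+EX*(x+2.5)/1000+EY*-.058,z/1000])[0]-[270,170])*4).round(0))
  print(th,r)
print([((proj(c,np.r_[C+EX*(x+2.5)/1000+EY*-.058,.115])[0]-[270,170])*4).round(0) for x in(-23,23)])
"
```

```text
-0.6 [array([195.,  82.]), array([195., 112.])]
-0.47 [array([195., 100.]), array([195., 130.])]
-0.1 [array([195., 151.]), array([195., 181.])]
0 [array([195., 165.]), array([195., 194.])]
0.1 [array([195., 178.]), array([195., 206.])]
0.2 [array([195., 191.]), array([195., 216.])]
0.6 [array([195., 233.]), array([194., 248.])]
[array([194.,  68.]), array([194., 222.])]
```

View pics/w5z.png

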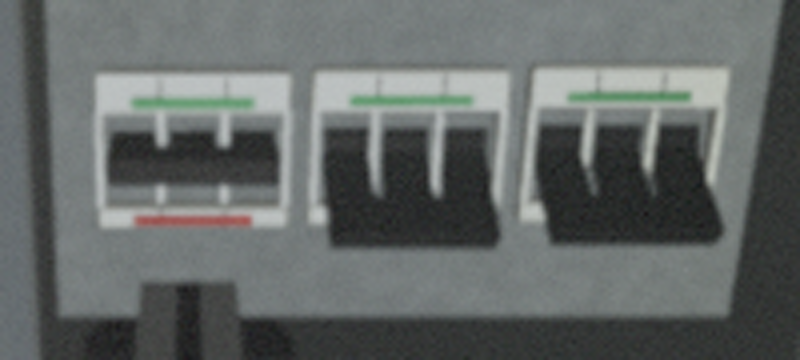

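```bash
S='from h import *
to(-28,-59,123)'; python3 -m pendant '[[0.05,0,1,0,1],[0.05,0,2,0,1],[0.05,0,3,0,1],[0.05,0,3.5,0,1],[0.05,0,3.5,0,1]]' >/dev/null;  python3 -c "$S"
python3 -m pendant '[[-0.1,0,0,0,1],[-0.2,0,0,0,1],[-0.26,0,0,0,1]]' >/dev/null;  python3 -c "$S"
```

```text
t 11.375 box [np.float64(-30.1), np.float64(-59.0), np.float64(121.0)] F box [np.float64(-0.3), np.float64(0.7), np.float64(1.5)] g 0.0
units [-0.053 -0.001 -0.05 ] turn 0.005 tilt 0.22
t 11.75 box [np.float64(-17.4), np.float64(-59.1), np.float64(123.7)] F box [np.float64(-1.2), np.float64(-0.6), np.float64(-0.5)] g 0.0
units [0.264 0.004 0.016] turn 0.008 tilt 0.07
```

```bash
S='from h import *
st()'; for k in 1; do python3 -m pendant '[[-0.05,0,0,0,1],[-0.05,0,0,0,1]]' >/dev/null; python3 -c "$S"
python3 -m pendant '[[-0.05,0,0,0,1],[-0.05,0,0,0,1]]' >/dev/null; python3 -c "$S"
python3 -m pendant '[[-0.05,0,0,0,1],[-0.05,0,0,0,1]]' >/dev/null; python3 -c "$S"; done
```

```text
t 12.0 box [np.float64(-16.1), np.float64(-59.2), np.float64(123.1)] F box [np.float64(-0.1), np.float64(-1.1), np.float64(0.2)] g -0.0
t 12.25 box [np.float64(-14.1), np.float64(-59.1), np.float64(123.1)] F box [np.float64(0.6), np.float64(-0.5), np.float64(-0.5)] g -0.0
t 12.5 box [np.float64(-12.1), np.float64(-59.1), np.float64(123.1)] F box [np.float64(-0.4), np.float64(-0.1), np.float64(0.7)] g 0.0
```

```bash
python3 -c "
from h import *
p,d=camera('wrist');cv2.imwrite('pics/w6.png',cv2.resize(p[130:280,240:480,::-1],None,fx=3.2,fy=3.2,interpolation=cv2.INTER_CUBIC))"
```

```text
(no output)
```

View pics/w6.png

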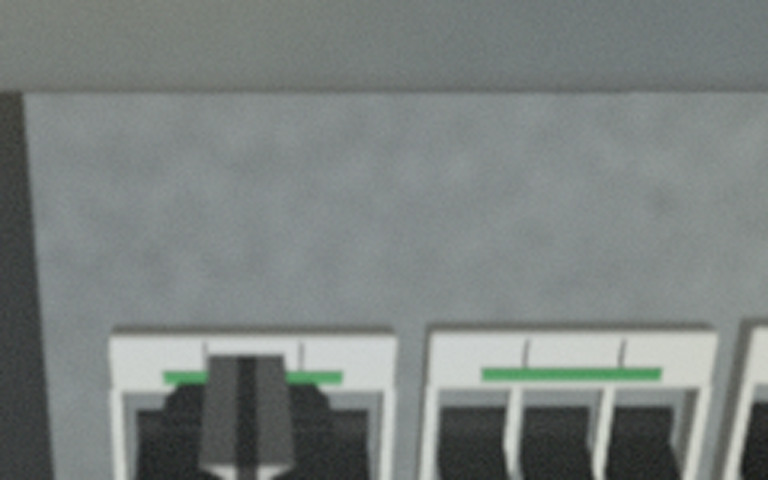

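```bash
S='from h import *
st()'; python3 -m pendant '[[0.25,0,-1,0,1],[0.25,0,-2,0,1],[0.25,0,-3,0,1],[0.25,0,-3.5,0,1]]' >/dev/null;  python3 -c "$S
p,d=camera('wrist');cv2.imwrite('pics/w7.png',cv2.resize(p[170:260,270:470,::-1],None,fx=4,fy=4,interpolation=cv2.INTER_CUBIC))"
```

```text
t 13.05 box [np.float64(-21.7), np.float64(-59.4), np.float64(265.3)] F box [np.float64(0.2), np.float64(0.2), np.float64(0.5)] g 0.0
```

View pics/w7.png

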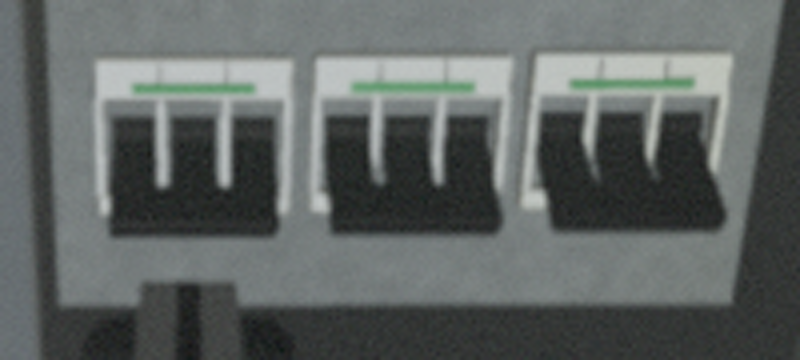

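```bash
S='from h import *
to(165,0,238)'; python3 -m pendant '[[0,1,-1.12,0,1],[-1.5,1.48,-1.12,0,1],[-3,1.48,-1.12,0,1],[-4.67,1.48,-1.12,0,1],[-4.67,1.48,-1.12,0,1]]' >/dev/null;  python3 -c "$S
p,d=camera('side');cv2.imwrite('pics/s8.png',p[40:300,150:450,::-1].repeat(2,0).repeat(2,1))"
```

```text
t 13.725 box [np.float64(166.8), np.float64(1.4), np.float64(302.1)] F box [np.float64(0.3), np.float64(0.6), np.float64(-0.5)] g -0.0
units [ 0.034 -0.032  1.603] turn 0.023 tilt 0.43
```

View pics/s8.png

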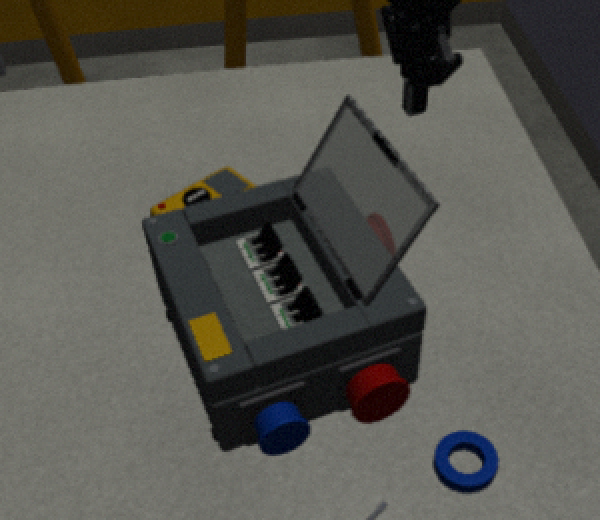

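```bash
S='from h import *
to(78,0,255)'; python3 -m pendant '[[0,0,0.8,0,1],[0,0,1.6,0,1],[0.3,0,1.6,0,1],[0.6,0,1.6,0,1],[0.9,0,1.6,0,1]]' >/dev/null;  python3 -c "$S"
```

```text
t 14.4 box [np.float64(128.2), np.float64(-0.2), np.float64(246.3)] F box [np.float64(2.0), np.float64(0.5), np.float64(1.3)] g 0.0
units [ 1.255  0.006 -0.223] turn 0.003 tilt 0.22
```

```bash
S='from h import *
to(15,0,261)'; python3 -m pendant '[[0.25,0,-0.1,0,1],[0.5,0,-0.2,0,1],[0.75,0,-0.3,0,1],[1,0,-0.4,0,1],[1.25,0,-0.45,0,1]]' >/dev/null;  python3 -c "$S"
```

```text
t 15.025 box [np.float64(77.9), np.float64(0.1), np.float64(262.1)] F box [np.float64(1.0), np.float64(-0.6), np.float64(-0.6)] g 0.0
units [ 1.574e+00 -1.000e-03  2.800e-02] turn 0.005 tilt 0.01
```

```bash
S='from h import *
to(-33,0,217)'; python3 -m pendant '[[0.4,0,0,0,1],[0.8,0,0,0,1],[1.2,0,0,0,1],[1.57,0,0.05,0,1],[1.57,0,0.05,0,1]]' >/dev/null;  python3 -c "$S"
python3 -m pendant '[[0.35,0,0.25,0,1],[0.7,0,0.5,0,1],[0.95,0,0.8,0,1],[1.2,0,1.1,0,1],[1.2,0,1.1,0,1]]' >/dev/null;  python3 -c "$S
p,d=camera('side');cv2.imwrite('pics/s9.png',p[40:300,150:450,::-1].repeat(2,0).repeat(2,1))"
```

```text
t 15.65 box [np.float64(14.9), np.float64(-0.0), np.float64(260.0)] F box [np.float64(-0.4), np.float64(0.7), np.float64(0.4)] g 0.0
units [1.198e+00 1.000e-03 1.076e+00] turn 0.004 tilt 0.04
t 16.275 box [np.float64(-32.7), np.float64(0.0), np.float64(215.4)] F box [np.float64(0.9), np.float64(-0.4), np.float64(0.8)] g 0.0
units [ 0.008 -0.001 -0.039] turn 0.005 tilt 0.07
```

View pics/s9.png

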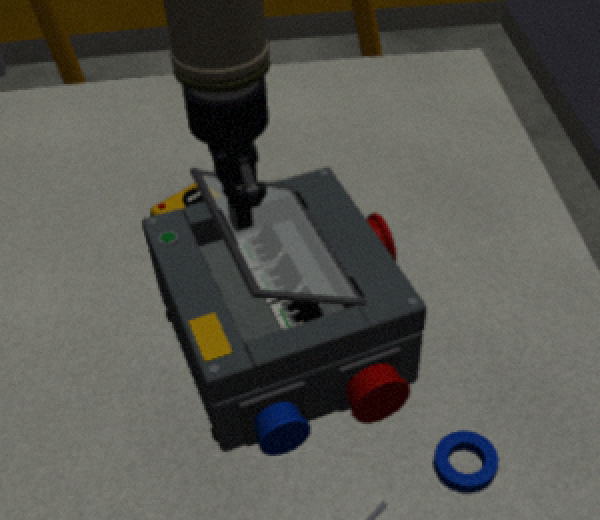

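Window following nicely at ~30°. Continue down.

```bash
S='from h import *
to(-56,0,157)'; python3 -m pendant '[[0.15,0,0.35,0,1],[0.3,0,0.7,0,1],[0.42,0,1,0,1],[0.5,0,1.25,0,1],[0.55,0,1.35,0,1]]' >/dev/null;  python3 -c "$S"
python3 -m pendant '[[0,0,0.05,0,1],[0,0,0.1,0,1]]' >/dev/null;  python3 -c "$S"
```

```text
t 16.95 box [np.float64(-54.7), np.float64(0.0), np.float64(161.1)] F box [np.float64(0.2), np.float64(0.6), np.float64(1.5)] g -0.0
units [ 0.032 -0.001  0.103] turn 0.005 tilt 0.05
t 17.2 box [np.float64(-54.0), np.float64(0.0), np.float64(158.0)] F box [np.float64(-0.4), np.float64(0.2), np.float64(0.1)] g 0.0
units [ 0.05  -0.001  0.025] turn 0.005 tilt 0.03
```

```bash
S='from h import *
st()'; for k in 1 ; do python3 -m pendant '[[0,0,0.05,0,1],[0,0,0.05,0,1]]' >/dev/null;  python3 -c "$S"
python3 -m pendant '[[0,0,0.05,0,1],[0,0,0.05,0,1]]' >/dev/null;  python3 -c "$S"; python3 -m pendant '[[0,0,0.05,0,1],[0,0,0.05,0,1]]' >/dev/null;  python3 -c "$S";done
```

```text
t 17.45 box [np.float64(-54.2), np.float64(0.0), np.float64(155.8)] F box [np.float64(0.8), np.float64(-1.2), np.float64(0.2)] g 0.0
t 17.7 box [np.float64(-54.0), np.float64(0.0), np.float64(154.5)] F box [np.float64(-3.7), np.float64(0.4), np.float64(8.0)] g -0.0
t 17.95 box [np.float64(-53.9), np.float64(-0.0), np.float64(154.1)] F box [np.float64(-13.0), np.float64(1.2), np.float64(29.2)] g 0.0
```

```bash
python3 -m pendant '[[0,0,-1,0,1],[0,0,-2,0,1],[0,0,-3.5,0,1],[2,0,-4,0,1],[3,0,-4,0,1]]' >/dev/null; python3 -m pendant '[[1,3,-1,0,1],[1.5,4.5,-1,0,1],[1.5,6,-1,0,1],[1.5,6,-1,0,1],[1.5,6,-1,0,1]]' >/dev/null;python3 -c "
from h import *
st()
p,d=camera('side');cv2.imwrite('pics/s10.png',cv2.resize(cv2.convertScaleAbs(p[80:270,210:380,::-1],alpha=1.6,beta=20),None,fx=3.1,fy=3.1,interpolation=cv2.INTER_CUBIC))
p,d=camera('top');cv2.imwrite('pics/t10.png',cv2.resize(cv2.convertScaleAbs(p[140:320,160:460,::-1],alpha=1.6,beta=20),None,fx=2.6,fy=2.6,interpolation=cv2.INTER_CUBIC))"
```

```text
t 19.2 box [np.float64(-235.5), np.float64(243.1), np.float64(352.0)] F box [np.float64(0.9), np.float64(-1.4), np.float64(0.4)] g 0.0
```

View pics/s10.png

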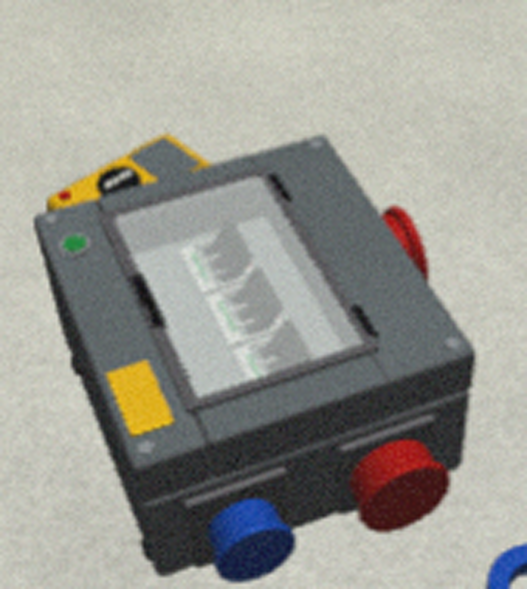

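View pics/t10.png

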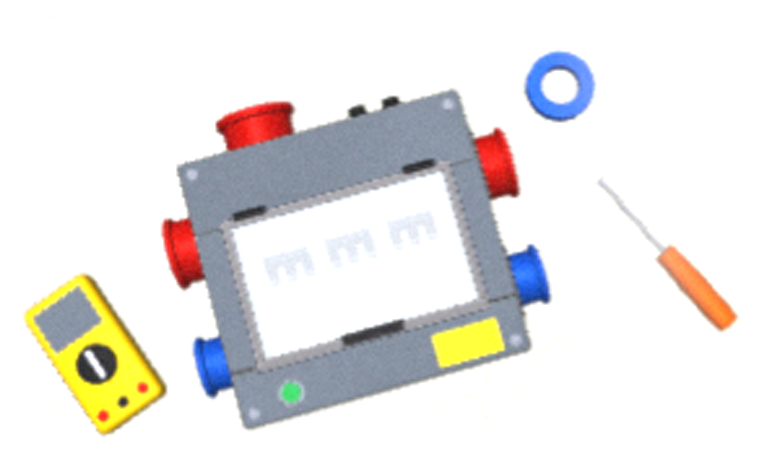

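The window lies flat on the rim and the three handles look alike through it. The multimeter, tape and screwdriver are in their original places.

```bash
python3 -c "
from workcell import hand_in
print(hand_in())"
```

```text
the job is handed in; nothing more can be done
None
```

The tripped breaker (the one on the robot's right, -y) is reset and fully ON, the other two are still ON, and the window cover is shut. I handed in with the clock at about 19.3 s of the 51 s.

- **OFF:** I pushed the handle with the closed fingertips. It went onto the latch, gave way at about 13 N, and reached its end stop with up to 14.6 N showing afterwards, well under the 35 N limit.
- **ON, first try:** The handle started at about 13 N along the box, about 16 N with the upward part included, against the 6 to 12 N given. I backed off too early and the picture showed it still about midway.
- **ON, second try:** I pushed again without going back to OFF, it snapped over, and the close-up showed all three handles leaning alike to ON.
- **OFF check:** The pictures alone left the OFF angle slightly uncertain, at about -0.57 against -0.60. The breaker then latching ON shows that the reset worked.
- **Window:** I swung it over from behind and pressed it down. The last press reached about 29 N downward (about 32 N in all) on the shut cover, more than needed but under the 40 N limit.
- **Last pictures:** They show the cover flat on the rim, three matching handles beneath it, and the multimeter, tape and screwdriver where they were. The robot was clear of everything.

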